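# Ready the painting board: bowl to the corner, gourd in the middle

## Robot

A 7-joint arm with a two-finger parallel gripper is mounted at the origin on the work surface. World frame = base frame: x ahead of the robot, y to its left, z up, the work surface at z = 0. Lengths are in mm, angles in rad, forces in N, time in s.
With the tool pointing down it reaches from about 400 to 875 mm from the base axis. Payload 4.4 kg.
Tool frame: the origin (TCP) lies midway between the tips of the shut fingers; the grasp point (between the pads) lies 19 mm behind it; z points along the fingers, y is the line along which they close (so a half turn about z gives the same grasp; the last joint's range is limited). The gripper opens to 85 mm and grips with 20 to 120 N. Pads are 22 mm wide; open, the fingers measure 114 mm over their backs; the gripper's body (76 mm by 85 mm) begins 54 mm behind the grasp point. The pads swing forward as they close: fully open they stand 13 mm farther back than shut.
Start: joints at [-1.275, 0.628, 0.038, 1.517, -0.027, 0.996, -0.02], TCP at [230.05, 607.943, 231.313] pointing down, gripper open.
Joint ranges: [-3.06, 3.06], [-0.37, 2.12], [-1.25, 1.32], [0.18, 2.47], [-1.1, 4.24], [0.23, 1.98], [-2.94, 2.94]. Speed limits (rad/s): [2.57, 2.57, 3.14, 3.14, 3.14, 3.14, 3.14].

## Interface

Orientations are given as [roll, pitch, yaw] about the fixed x, y, z axes, in that order (R = Rz(yaw) Ry(pitch) Rx(roll)).
In Python, from cell import ctrl gives the robot as it stands.
- The arm moves only by the shell command python3 -m crank 'ROWS' [OPENING]. ROWS is JSON, a list that holds one entry, the list of rows, each a list of 4 numbers: the shift along the tool's x, y, z normalised to -1 to 1, where 1 is 2.5 cm, then the turn about the tool's z normalised to -1 to 1, where 1 is 0.08 rad. In form: [[[dx, dy, dz, turn], ...]]. A call has 1 to 12 rows; each row shifts and turns the commanded pose from where the row before left it, along the tool's axes as they then stand; what a row does not reach is not made up. A row lasts 1/12 s, in which the tool goes at most 41.7 mm and 7.16 degrees, less where a joint would pass 70% of its speed; a pose out of reach is approached as far as the arm can. A call with a number of a shift or a turn outside -1 to 1 is refused whole. A call with a gripper value outside its range is refused whole. OPENING is the closure, from -1 (fully open) to 1 (shut), set as the call begins (- or left out, the last holds). The fingers move at their own pace and stop on an object; the grip force is fixed at half the most. Time passes only in rows, so rows that do not move let the fingers close. It gives the time, the measured TCP pose, the force, the opening and the grip force at its end, in the units of the state.
- ctrl.read_state(): the state, without advancing time (a new reading comes with each control period).
- ctrl.get_image(name): name is "side" or "top"; returns a dict with "img" (480x640x3 uint8, red, green, blue), "intrinsics" (3x3 intrinsics, pixels), "dist" ([k1, k2, p1, p2, k3] as OpenCV has them; the pictures are not rectified), "extrinsics" (4x4, takes a point from camera to world coordinates). Camera axes: x right, y up, looking along -z (the intrinsics and any distortion apply to the point x, -y, -z); pixel columns grow to the right and rows downward; lengths in mm; the calibration is good to about 2 mm. A picture is of the moment at which its call begins. There is no depth.
- ctrl.finish_job(): hands the job in; it is judged then, once.
Trained networks look in the newest picture that a camera, given by its name, has taken for a name from the list of things; names that differ only in an ending like _2 or _b are one class to them, and where a whole thing is asked for, a point or a joint stands for the part that bears it (a point fixed in the world has none). Each returns a list of dicts, best first, with "confidence" (0 to 1); they miss things now and then, are a little off and sometimes report something else, mostly with a low value. They report only what shows in the picture. A call takes as long as a camera call. They do not tell look-alikes from the thing itself.
- ctrl.find_in(camera, target): "position" ([row, column] in pixels, amid what is visible of it).
- ctrl.trace(camera, target): "mask" (480x640 bool, what is visible of it) and "position" ([row, column] in pixels, amid what is visible of it).
- ctrl.place_of(camera, target): "position" ([row, column] in pixels: a listed point, or the origin of a listed thing).
The state is a dict: "clock": time; "qpos": joint angles; "qd": joint speeds; "tau": joint torques, N m; "eef_pos": TCP position; "tool_rot": TCP orientation; "force": force on the tool from outside, world axes, zero at the start; "torque": the same for the moment, N m; "width": finger opening in mm; "gripper_force": force on a finger pad.
Only numpy, scipy, OpenCV 4.12 (cv2) and the standard library are available. Lean on these libraries where they do the work, as an engineer would, in place of code of your own. Each camera call takes 0.05 s, during which the arm holds its last target. There are 200 camera calls.

## Task

Get the drawing board ready for gourd painting. Slide the porcelain water bowl across the board, without lifting or tipping it, into the board's far corner (away from the robot) on the side where the brush tray lies: the whole bowl over the board, and its belly within 3 cm of both edges. Stand the small gourd upright in the middle of the board, setting it down gently, and leave the brush tray, palette and paint bottle as they are.

Things in the scene. Friction and masses are not known exactly. Their poses are not given: they have to be found in the camera images.
- board: plywood drawing board fixed flat on the table, 330 mm (its x, pointing away from the robot) by 460 mm (its y, to the robot's left), 10 mm thick; it may be turned up to about 12 degrees. Origin: centre of its underside, so its top is 10 mm above the origin. Its far corners are at x = +165 mm, y = +230 mm (left) and -230 mm (right)
- bowl: loose round white porcelain brush-washing bowl, blue sprigs, about 0.45 kg, mouth-up near the middle of the board: belly 130 mm diameter at 24 mm height, foot 88 mm, 50 mm high, rim 104 mm outside and 94 mm inside diameter, wall 5 mm, inner floor 5 mm up. Origin: centre of its underside; z up. It slides when pushed from outside, or from within by fingers lowered into it
- gourd: the small loose straw-coloured gourd, about 0.1 kg, upright on its flat 52 mm foot on the table beside the board, across from the tray (a big one, 230 mm high, is at the far right): lower bulb 88 mm diameter at 40 mm height, waist 45 mm at 83 mm, upper bulb 56 mm at 104 mm, top 134 mm, bent stem to 150 mm. Origin: centre of its underside; z up. Grip the upper bulb from above
- brush_tray: shallow wooden tray, 230 x 75 mm and 18 mm high, with three paint brushes in it, lying lengthwise on the table to the left or the right of the board. Origin: centre of its underside. Leave it
- palette: white porcelain plum-blossom palette, seven wells, 144 mm across, 14 mm high, on the table; origin: centre of its underside. Leave it
- paint_a: red paint bottle with white cap, 54 mm diameter, 130 mm high, on the table; origin: centre of its underside. Leave it
Not all that is in view belongs to the job. Of the things that look like the gourd, the largest one is meant.

How it is judged (in metres and radians):
At the end, for the whole second after the job is handed in: Bowl upright on the board in the far corner on the tray's side, its belly at most 3 mm over and at most 35 mm inside each of the two edges. Small gourd upright (within 0.1 rad) on the board, its centre within 40 mm of the board's centre. Both at rest, other things left alone (x of bowl in the frame of board between 0.065 and 0.103 m and ((y of brush_tray in the frame of board above 0 m and y of bowl in the frame of board between 0.13 and 0.168 m) or (y of brush_tray in the frame of board below 0 m and y of bowl in the frame of board between -0.168 and -0.13 m)) and z of bowl in the frame of board between 0.006 and 0.014 m and angle between bowl's own z axis and vertical below 0.08 rad and linear speed of each of bowl, gourd below 0.02 m/s and horizontal distance between gourd and board below 0.04 m and z of gourd in the frame of board between 0.006 and 0.014 m and angle between gourd's own z axis and vertical below 0.1 rad); the robot touches nothing.
It fails at once if the bowl is lifted more than 12 mm off the board or slides off it (z of bowl in the frame of board above 0.022 m or z of bowl in the frame of board below 0.004 m).
It fails at once if the bowl is tipped more than 0.25 rad (angle between bowl's own z axis and vertical above 0.25 rad).
It fails at once if the small gourd is tipped more than 0.7 rad (angle between gourd's own z axis and vertical above 0.7 rad).
It fails at once if the small gourd is dropped from more than about 2 cm or knocked (faster than 0.6 m/s while out of the fingers) (linear speed of gourd above 0.6 m/s and contact force between the fingers and gourd below 0.05 N).
It fails at once if the brush tray, palette or paint bottle is moved more than 25 mm or tipped (distance of any of brush_tray, palette, paint_a from where it was at the start of the episode above 0.025 m or angle between any of brush_tray, palette, paint_a's own z axis and vertical above 0.3 rad).
It also fails if it takes over 64 s, if anything falls off the work surface, if the arm or the gripper's body presses on something with over 40 N, if the wrist force passes 120 N, or if a joint passes its speed limit or range.

## Working session

There is one attempt and no reset: what is moved stays moved. The work goes in short steps, Python scripts to look and compute and a shell command to move; the robot and the scene stay as the last step left them, time stands still between calls to the robot, and variables do not carry over. Pictures are saved under pics/ and viewed, at most 10 in all, crops included, and the job is handed in when it is done.

```bash
mkdir -p pics; ls; cat > h.py <<'E'
import numpy as np, cv2
from cell import ctrl
def ray(im,rc):
    K=np.array(im["intrinsics"]);d=np.array(im["dist"]);T=np.array(im["extrinsics"])
    p=cv2.undistortPoints(np.array([[[rc[1],rc[0]]]],float),K,d)[0,0]
    return T[:3,3],T[:3,:3]@np.array([p[0],-p[1],-1.])
def onz(im,rc,z):
    o,v=ray(im,rc);return o+v*(z-o[2])/v[2]
def proj(im,P):
    K=np.array(im["intrinsics"]);d=np.array(im["dist"]);T=np.array(im["extrinsics"])
    c=(np.atleast_2d(P)-T[:3,3])@T[:3,:3]
    c=c*[1,-1,-1]
    return cv2.projectPoints(c.reshape(-1,1,3),np.zeros(3),np.zeros(3),K,d)[0][:,0]
E
python3 - <<'E'
from h import *
for n in("top","side"):
    im=ctrl.get_image(n);cv2.imwrite(f"pics/{n}0.png",im["img"][:,:,::-1])
    print(n,np.array(im["extrinsics"])[:3,3].round())
    for t,z in(("board",0),("bowl",10),("gourd",0),("brush_tray",0),("palette",0),("paint_a",0)):
        for r in ctrl.place_of(n,t)[:4]: print(t,np.round(r["position"]),round(r["confidence"],2),onz(im,r["position"],z).round()[:2])
s=ctrl.read_state();print(s["eef_pos"],s["tool_rot"],s["clock"])
E
```

```text
pics
top [ 397.  -22. 1168.]
board [244. 311.] 0.94 [538.  -7.]
bowl [259. 300.] 0.72 [499.  21.]
bowl [246. 314.] 0.41 [532. -15.]
gourd [224. 454.] 0.98 [ 586. -387.]
gourd [270. 482.] 0.97 [ 463. -454.]
gourd [265. 439.] 0.59 [ 478. -341.]
brush_tray [294. 170.] 0.63 [412. 364.]
palette [189. 154.] 0.79 [695. 420.]
paint_a [181. 456.] 0.82 [ 704. -401.]
side [ 290. -839.  954.]
board [252. 317.] 0.68 [529. -10.]
board [166. 237.] 0.34 [411. 376.]
bowl [242. 305.] 0.65 [507.  20.]
gourd [432. 357.] 0.92 [ 465. -459.]
gourd [381. 345.] 0.68 [ 479. -356.]
gourd [380. 402.] 0.58 [ 587. -389.]
brush_tray [166. 236.] 0.78 [408. 376.]
brush_tray [245. 304.] 0.2 [504.  21.]
palette [137. 327.] 0.64 [697. 427.]
paint_a [372. 455.] 0.65 [ 694. -404.]
[230.05722205 607.95523387 231.33971027] [ 3.14154472e+00 -4.79990236e-05  2.77975707e+00] 0.7
```

View pics/top0.png

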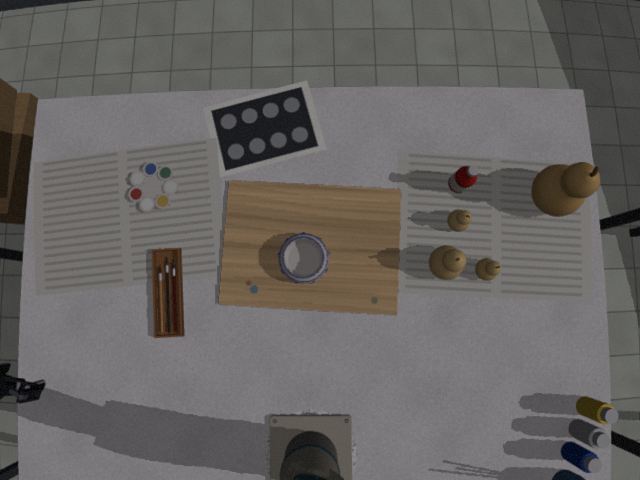

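View pics/side0.png

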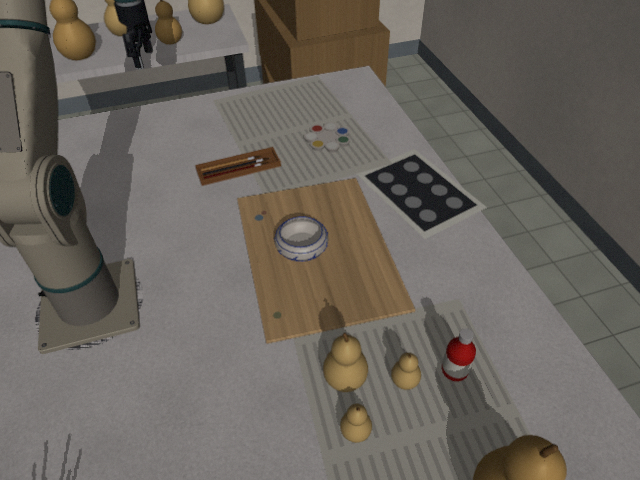

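The top view shows the board with corners near (col,row) (228,181), (401,188), (397,314) and (219,304). The bowl is at (303,258) and the tray is on the left at (169,293). The gourd to move is the largest of the three at (446,263). The target is the far-left corner, and I'll refine these positions next.

```bash
python3 - <<'E'
from h import *
from scipy.optimize import least_squares
im=ctrl.get_image("top");si=ctrl.get_image("side")
def corners(n,i):
    m=(ctrl.trace(n,"board")[0]["mask"]).astype(np.uint8)
    h=cv2.convexHull(max(cv2.findContours(m,0,1)[0],key=cv2.contourArea))
    return cv2.findContours(m,0,1)[0],h
# board: fit pose so that hull points lie on outline at z=10 
for n,i in(("top",im),("side",si)):
    c,h=corners(n,i)
    P=np.array([onz(i,(p[0][1],p[0][0]),10)[:2] for p in h])
    r=cv2.minAreaRect(P.astype(np.float32));print(n,"board",r, cv2.boxPoints(r).round().tolist())
    for t,z in(("bowl",60),("gourd",104)):
        for q in ctrl.trace(n,t)[:3]:
            m=q["mask"].astype(np.uint8);cc=max(cv2.findContours(m,0,1)[0],key=cv2.contourArea)
            (x,y),R=cv2.minEnclosingCircle(cc);print(n,t,round(q["confidence"],2),(round(y),round(x)),round(R),np.round(q["position"]),onz(i,(y,x),34 if t=="bowl" else 45).round())
            if t=="bowl":
                # fit bowl centre: belly silhouette sphere-like: project belly circle + rim, compare bbox
                def bb(p):
                    a=np.linspace(0,6.28,90);C=[]
                    for rr,zz in((65,34),(52,60),(44,10)):C.append(np.c_[p[0]+rr*np.cos(a),p[1]+rr*np.sin(a),0*a+zz])
                else_=0
            else:
                def bb(p):
                    a=np.linspace(0,6.28,90);C=[]
                    for rr,zz in((26,0),(44,40),(22,83),(28,104),(15,128),(40,60),(40,20)):C.append(np.c_[p[0]+rr*np.cos(a),p[1]+rr*np.sin(a),0*a+zz])
            G=bb
            a=np.linspace(0,6.28,90)
            prof=((65,34),(52,60),(44,10)) if t=="bowl" else ((26,0),(44,40),(28,104),(24,118),(40,60),(40,20),(5,134))
            def cost(p):
                U=proj(i,np.vstack([np.c_[p[0]+rr*np.cos(a),p[1]+rr*np.sin(a),0*a+zz] for rr,zz in prof]))
                B=cc[:,0]
                return np.r_[U.min(0)-B.min(0),U.max(0)-B.max(0)-0]
            s=least_squares(cost,onz(i,(y,x),34)[:2],diff_step=1e-3);print("   fit",s.x.round(1),s.fun.round(1))
E
```

```text
top board ((532.7555541992188, -7.4105224609375), (461.1175231933594, 330.89208984375), 86.15142059326172) [[352.0, -226.0], [682.0, -249.0], [713.0, 212.0], [383.0, 234.0]]
top bowl 0.73 (258, 303) 26 [260. 300.] [499.  13.  34.]
   fit [499.5  13.1] [-0.6 -0.6  0.6  0.6]
top bowl 0.25 (178, 463) 18 [179. 463.] [ 704. -409.   34.]
   fit [ 701.7 -408.1] [-9.2 -9.3  9.5  8.8]
top gourd 0.87 (219, 460) 12 [222. 460.] [ 591. -388.   45.]
   fit [ 592.2 -385.6] [-7.3 -6.5  6.9  6.4]
top gourd 0.66 (262, 447) 19 [262. 445.] [ 482. -349.   45.]
   fit [ 482.4 -347.4] [ 0.1 -0.9 -0.1  0.9]
side board ((528.5556640625, -10.146011352539062), (467.0064392089844, 333.54449462890625), 85.84107208251953) [[345.0, -231.0], [678.0, -255.0], [712.0, 211.0], [379.0, 235.0]]
side bowl 0.97 (238, 301) 27 [234. 304.] [496.  14.  34.]
   fit [494.3   9.5] [-0.8  0.7  0.8 -0.7]
side gourd 0.88 (423, 356) 19 [422. 357.] [ 462. -462.   45.]
   fit [ 459.4 -464.2] [ -9.3 -11.8   9.3  10.6]
side gourd 0.86 (370, 408) 19 [371. 408.] [ 590. -395.   45.]
   fit [ 583.8 -398.3] [ -8.3 -10.9   8.2   9.8]
side gourd 0.74 (362, 346) 29 [366. 345.] [ 484. -342.   45.]
   fit [ 480.6 -347.9] [-0.8 -0.2  0.8  0.1]
```

```bash
cat >> h.py <<'E'
def to(x,y,z):
    s=ctrl.read_state();p=np.array(s["eef_pos"]);yw=s["tool_rot"][2]
    d=np.array([x,y,z])-p;c,n=np.cos(yw),np.sin(yw)
    u=np.array([d[0]*c+d[1]*n,d[0]*n-d[1]*c,-d[2]])/25
    print("pos",p.round(1),"rot",np.round(s["tool_rot"],3),"F",np.round(s["force"],1),"w",round(s["width"],1),"t",round(s["clock"],2),"units",u.round(2),"norm",np.linalg.norm(u).round(1))
E
python3 -m crank '[[[0,0,0,1],[0,0,0,1],[0,0,0,1],[0,0,0,1],[0,0,0,1],[0,0,0,0.6],[0,0,0,0]]]' 1; python3 -c "
from h import *
to(498,12.5,180)"
```

```text
clock: 1.68
eef_pos: [229.9, 608.0, 231.3]
tool_rot: [3.142, 0.0, 2.331]
force: [-0.2, -0.2, 0.5]
width: 0.7
gripper_force: 0.0
pos [229.9 608.  231.3] rot [3.142 0.    2.331] F [-0.2 -0.2  0.5] w 0.7 t 1.68 units [-24.65  -8.64   2.05] norm 26.2
```

```bash
python3 -m crank '[[[-0.9,-0.32,0,0],[-0.9,-0.32,0,0],[-0.9,-0.32,0,0],[-0.9,-0.32,0,0],[-0.9,-0.32,0,0],[-0.9,-0.32,0,0],[-0.9,-0.32,0,0],[-0.9,-0.32,0,0],[-0.9,-0.32,0,0],[-0.9,-0.32,0,0],[-0.9,-0.32,0,0],[-0.9,-0.32,0,0]]]' && python3 -m crank '[[[-0.9,-0.32,0,0],[-0.9,-0.32,0,0],[-0.9,-0.32,0.1,0],[-0.9,-0.32,0.2,0],[-0.9,-0.32,0.2,0],[-0.9,-0.32,0.2,0],[-0.9,-0.32,0.2,0],[-0.9,-0.32,0.2,0],[-0.9,-0.32,0.2,0],[-0.9,-0.32,0.2,0],[-0.9,-0.32,0.2,0],[0,0,0,0]]]' ; python3 -c "
from h import *
to(498,12.5,100)"
```

```text
clock: 2.68
eef_pos: [347.2, 345.2, 231.5]
tool_rot: [3.141, -0.0, 2.334]
force: [-0.2, 0.2, 0.4]
width: 0.4
gripper_force: 0.0
clock: 3.68
eef_pos: [455.4, 101.3, 188.5]
tool_rot: [-3.141, 0.003, 2.326]
force: [0.4, -0.0, 0.1]
width: 0.0
gripper_force: 0.0
pos [455.4 101.3 188.5] rot [-3.141e+00  3.000e-03  2.326e+00] F [ 0.4 -0.   0.1] w 0.0 t 3.68 units [-3.75 -1.19  3.54] norm 5.3
```

```bash
python3 -m crank '[[[-0.75,-0.24,0.5,0],[-0.75,-0.24,0.5,0],[-0.75,-0.24,0.5,0],[-0.75,-0.24,0.5,0],[-0.75,-0.23,0.5,0],[0,0,0.5,0],[0,0,0.5,0],[0,0,0,0],[0,0,0,0]]]'; python3 -c "
from h import *
to(498,12.5,24)
for n in('top','side'):
    i=ctrl.get_image(n);cv2.imwrite(f'pics/{n}1.png',i['img'][:,:,::-1])
    for r in ctrl.place_of(n,'bowl')[:2]: print(n,round(r['confidence'],2),onz(i,r['position'],10).round())
"
```

```text
clock: 4.43
eef_pos: [496.5, 18.4, 101.1]
tool_rot: [-3.141, -0.001, 2.333]
force: [-0.2, -1.4, 0.8]
width: -0.4
gripper_force: 0.0
pos [496.5  18.4 101.1] rot [-3.141e+00 -1.000e-03  2.333e+00] F [-0.2 -1.4  0.8] w -0.4 t 4.43 units [-0.21 -0.12  3.08] norm 3.1
top 0.82 [499.  16.  10.]
side 0.9 [500.  18.  10.]
```

View pics/side1.png

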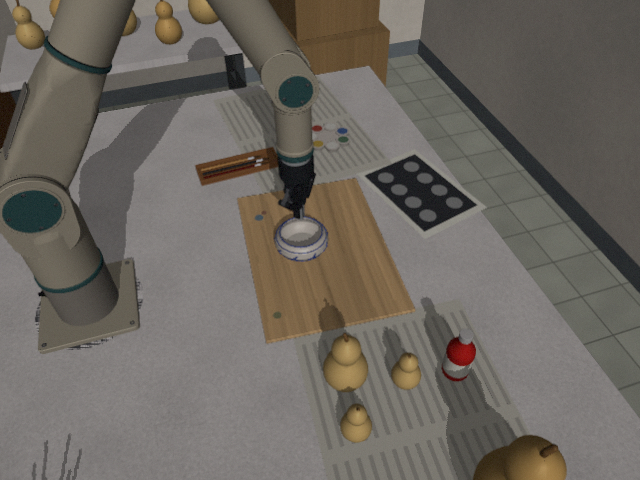

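The side view has the fingertips at about (300,215), above the mouth of the bowl, whose centre is near (301,238). I'll lower them in and push toward the corner.

```bash
python3 -m crank '[[[-0.1,-0.1,0.5,0],[-0.1,0,0.5,0],[0,0,0.5,0],[0,0,0.5,0],[0,0,0.4,0],[0,0,0.3,0],[0,0,0.3,0],[0,0,0,0],[0,0.3,0,0],[0,0.3,0,0],[0,0.2,0,0],[0,0.2,0,0]]]' && python3 -m crank '[[[0,0.2,0,0],[0,0.2,0,0],[0,0.2,0,0],[0,0.2,0,0],[0,0.2,0,0],[0,0.2,0,0],[0,0.2,0,0],[0,0.2,0,0],[0,0.2,0,0],[0,0.2,0,0],[0,0,0,0]]]'; python3 -c "
from h import *
to(628,136,26)
for n in('top','side'):
    i=ctrl.get_image(n)
    for r in ctrl.place_of(n,'bowl')[:2]: print(n,round(r['confidence'],2),onz(i,r['position'],10).round())
"
```

```text
clock: 5.63
eef_pos: [517.8, 30.8, 26.8]
tool_rot: [3.14, 0.001, 2.333]
force: [0.1, 0.3, -0.4]
width: 0.2
gripper_force: 0.0
clock: 6.55
eef_pos: [554.1, 65.6, 26.4]
tool_rot: [3.14, 0.001, 2.333]
force: [-2.7, -2.2, 1.0]
width: -0.2
gripper_force: 1.0
pos [554.1  65.6  26.4] rot [3.140e+00 1.000e-03 2.333e+00] F [-2.7 -2.2  1. ] w -0.2 t 6.55 units [-0.    4.08  0.01] norm 4.1
top 0.74 [526.  54.  10.]
side 0.95 [535.  59.  10.]
```

```bash
python3 -m crank '[[[0,0.2,0,0],[0,0.3,0,0],[0,0.3,0,0],[0,0.3,0,0],[0,0.3,0,0],[0,0.3,0,0],[0,0.3,0,0],[0,0.3,0,0],[0,0.3,0,0],[0,0.3,0,0],[0,0.3,0,0],[0,0.3,0,0]]]' && python3 -m crank '[[[0,0.3,0,0],[0,0.3,0,0],[0,0.3,0,0],[0,0.2,0,0],[0,0.1,0,0],[0,0,0,0],[0,-0.3,0,0],[0,-0.3,0,0],[0,-0.3,0,0],[0,0,0,0]]]'; cat > look.py <<'E'
from h import *
import sys
from scipy.optimize import least_squares
to(650,157,26)
a=np.linspace(0,6.28,90);B=np.array([532.,-8.]);th=-0.068
for n in('top','side'):
    i=ctrl.get_image(n);cv2.imwrite(f'pics/{n}{sys.argv[1]}.png',i['img'][:,:,::-1])
    r=ctrl.place_of(n,'bowl')[0];q=ctrl.trace(n,'bowl')[0]
    cc=max(cv2.findContours(q['mask'].astype(np.uint8),0,1)[0],key=cv2.contourArea)[:,0]
    def cost(p):
        U=proj(i,np.vstack([np.c_[p[0]+rr*np.cos(a),p[1]+rr*np.sin(a),0*a+zz] for rr,zz in((65,34),(52,60),(44,10))]))
        return np.r_[U.min(0)-cc.min(0),U.max(0)-cc.max(0)]
    s=least_squares(cost,onz(i,r['position'],10)[:2],loss='soft_l1',diff_step=1e-3)
    d=s.x-B;c,z=np.cos(th),np.sin(th)
    print(n,onz(i,r['position'],10).round(),'fit',s.x.round(1),s.fun.round(1),'board',np.round([d[0]*c+d[1]*z,-d[0]*z+d[1]*c],1))
E
python3 look.py 2
```

```text
clock: 7.75
eef_pos: [616.6, 125.2, 26.3]
tool_rot: [-3.142, -0.0, 2.332]
force: [-3.5, -3.5, 1.6]
width: -0.4
gripper_force: 1.9
clock: 8.58
eef_pos: [620.0, 127.7, 26.4]
tool_rot: [-3.14, -0.0, 2.33]
force: [-0.8, -1.3, 0.3]
width: -0.1
gripper_force: 0.0
pos [620.  127.7  26.4] rot [-3.14 -0.    2.33] F [-0.8 -1.3  0.3] w -0.1 t 8.58 units [0.03 1.68 0.01] norm 1.7
top [615. 136.  10.] fit [614.4 114.7] [-6.9 -0.9  4.3  0.8] board [ 73.9 128. ]
side [623. 135.  10.] fit [609.8 114.7] [ 0.1 -0.9 -0.1  0.8] board [ 69.2 127.7]
```

```bash
python3 -m crank '[[[0.2,0.3,0,0],[0,0.3,0,0],[0,0.2,0,0],[0,0.2,0,0],[0,0.2,0,0],[0,0.2,0,0],[0,0.2,0,0],[0,0.2,0,0],[0,0.1,0,0],[0,0,0,0],[0,-0.4,0,0],[0,-0.6,0,0]]]' && python3 -m crank '[[[0,-0.2,0,0],[0,0,0,0],[0,0,-0.5,0],[0,0,-1,0],[0,0,-1,0],[0,0,-1,0],[0,0,-1,0],[0,0,-1,0],[0,-1,-1,0],[0,-1,0,0],[0,-1,0,0],[0,-1,0,0]]]' -1 && python3 -m crank '[[[0,-1,0,0],[0,-1,0,0],[0,-1,0,0],[0,-1,0,0],[0,-1,0,0]]]'; python3 look.py 3
```

```text
clock: 9.88
eef_pos: [636.4, 151.7, 26.5]
tool_rot: [3.136, 0.001, 2.334]
force: [-0.4, -0.1, 0.4]
width: 0.3
gripper_force: 0.0
clock: 10.88
eef_pos: [559.2, 77.1, 190.8]
tool_rot: [3.138, 0.002, 2.333]
force: [-0.3, -0.3, 0.4]
width: 85.2
gripper_force: 0.0
clock: 11.3
eef_pos: [468.7, -9.7, 190.1]
tool_rot: [3.139, 0.002, 2.333]
force: [0.8, 0.0, 0.6]
width: 85.6
gripper_force: 0.0
pos [468.7  -9.7 190.1] rot [3.139e+00 2.000e-03 2.333e+00] F [0.8 0.  0.6] w 85.6 t 11.3 units [-0.18  9.85  6.56] norm 11.8
top [633. 155.  10.] fit [626.8 145.2] [-0.5 -1.3  0.5  1.1] board [ 84.1 159.3]
side [629. 164.  10.] fit [621.9 142.9] [-0.5  0.5  0.5 -0.5] board [ 79.5 156.7]
```

```bash
python3 - <<'E'
import cv2,numpy as np
a=cv2.imread('pics/top3.png')[150:250,190:310];b=cv2.imread('pics/side3.png')[150:270,230:390]
a=cv2.resize(a,(480,400),interpolation=2);b=cv2.resize(b,(320*4//4,240),interpolation=2)
o=np.zeros((400,800,3),np.uint8);o[:,:480]=a;o[:240,480:]=b;cv2.imwrite('pics/c3.png',o)
E
python3 -c "
from h import *
to(481.5,-347.5,230)"
```

```text
pos [469.7  -8.6 189.5] rot [3.139e+00 1.000e-03 2.333e+00] F [-0.1  0.1  0.4] w 85.5 t 11.6 units [-10.13  -9.02  -1.62] norm 13.7
```

View pics/c3.png

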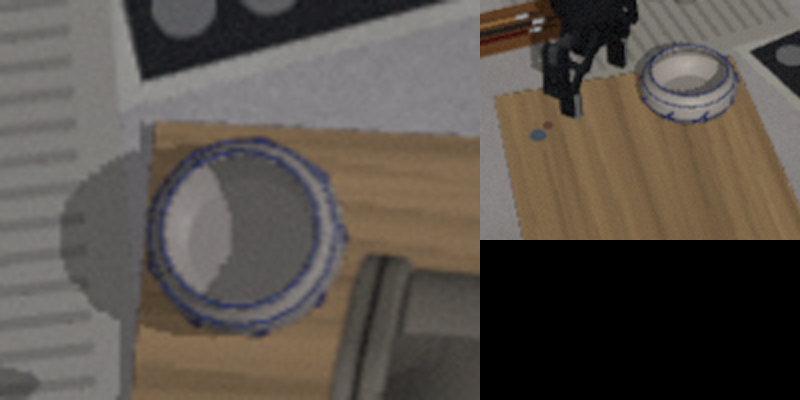

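Bowl: about 5 mm inside the left edge and 15 mm inside the far edge after parallax correction (belly edge at zoomed col 147 and row 138, board edges at col 146 and row 125). That is within tolerance, so I'll go to the gourd.

```bash
python3 -m crank '[[[-0.72,-0.64,-0.2,0],[-0.72,-0.64,-0.2,0],[-0.72,-0.64,-0.2,0],[-0.72,-0.64,-0.2,0],[-0.72,-0.64,0,0],[-0.72,-0.64,0,0],[-0.72,-0.64,0,0],[-0.72,-0.64,0,0],[-0.72,-0.64,0,0],[-0.72,-0.64,0,0],[-0.72,-0.64,0,0],[-0.72,-0.64,0,0]]]' && python3 -m crank '[[[-0.72,-0.64,0,0],[-0.4,-0.35,0,0],[0,0,0,0],[0,0,0,0]]]'; python3 - <<'E'
from h import *
to(481.5,-347.5,180)
for n in('top','side'):
    i=ctrl.get_image(n);cv2.imwrite(f'pics/{n}4.png',i['img'][:,:,::-1])
    for r in ctrl.place_of(n,'gourd')[:3]: print(n,round(r['confidence'],2),onz(i,r['position'],0).round())
E
```

```text
clock: 12.6
eef_pos: [479.4, -299.1, 208.9]
tool_rot: [3.141, 0.001, 2.334]
force: [-0.1, -0.4, -0.8]
width: 85.3
gripper_force: 0.0
clock: 12.93
eef_pos: [479.7, -335.2, 208.5]
tool_rot: [3.141, -0.001, 2.332]
force: [0.4, 0.2, 0.4]
width: 85.2
gripper_force: 0.0
pos [ 479.7 -335.2  208.5] rot [ 3.141e+00 -1.000e-03  2.332e+00] F [0.4 0.2 0.4] w 85.2 t 12.93 units [-0.41 -0.29  1.14] norm 1.2
top 0.85 [ 479. -341.    0.]
top 0.85 [ 587. -384.    0.]
top 0.6 [ 459. -464.    0.]
side 0.88 [ 481. -353.    0.]
side 0.77 [ 468. -461.    0.]
side 0.75 [ 594. -389.    0.]
```

```bash
python3 -m crank '[[[-0.2,-0.15,0,0],[-0.2,-0.15,0,0],[0,0,0.6,0],[0,0,0.6,0],[0,0,0,0],[0,0,0,0]]]';python3 - <<'E'
from h import *
to(481,-347.5,84)
i=ctrl.get_image('side');cv2.imwrite('pics/s5.png',cv2.resize(i['img'][270:470,240:480,::-1],(720,600),interpolation=2))
E
```

```text
clock: 13.63
eef_pos: [480.2, -348.4, 178.4]
tool_rot: [-3.141, -0.001, 2.332]
force: [0.4, 0.2, -0.7]
width: 85.2
gripper_force: 0.0
pos [ 480.2 -348.4  178.4] rot [-3.141e+00 -1.000e-03  2.332e+00] F [ 0.4  0.2 -0.7] w 85.2 t 13.63 units [0.   0.05 3.77] norm 3.8
```

View pics/s5.png

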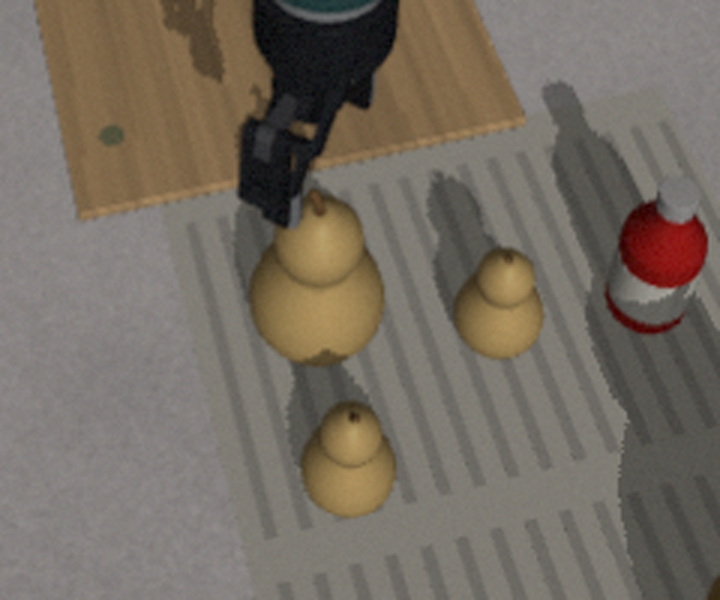

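The crop shows the open fingers straddling the top of the gourd, with the front pad at about (270,200) and the stem at (318,203). I'll lower and grip.

```bash
python3 -m crank '[[[0,0,0.4,0],[0,0.05,0.4,0],[0,0,0.4,0],[0,0,0.4,0],[0,0,0.4,0],[0,0,0.4,0],[0,0,0.4,0],[0,0,0.4,0],[0,0,0.3,0],[0,0,0.2,0],[0,0,0.1,0],[0,0,0,0]]]' && python3 -m crank '[[[0,0,0,0],[0,0,0,0],[0,0,0,0],[0,0,0,0],[0,0,0,0],[0,0,0,0],[0,0,0,0],[0,0,0,0],[0,0,0,0]]]' 1
```

```text
clock: 14.68
eef_pos: [481.3, -347.3, 83.2]
tool_rot: [-3.141, -0.001, 2.332]
force: [0.3, 0.4, -0.3]
width: 85.6
gripper_force: 0.0
clock: 15.43
eef_pos: [482.1, -347.9, 85.0]
tool_rot: [3.141, 0.002, 2.332]
force: [-1.5, 0.3, 4.8]
width: 53.5
gripper_force: 62.4
```

```bash
python3 -m crank '[[[0,0,-0.2,0],[0,0,-0.3,0],[0,0,-0.4,0],[0,0,-0.4,0],[0,0,-0.4,0],[0,0,-0.3,0],[0,0,-0.1,0],[0,0,0,0],[0,0,0,0]]]';python3 - <<'E'
from h import *
to(532,-8,133)
i=ctrl.get_image('side');cv2.imwrite('pics/s6.png',cv2.resize(i['img'][220:420,240:480,::-1],(720,600),interpolation=2))
E
```

```text
clock: 16.18
eef_pos: [481.5, -347.3, 136.3]
tool_rot: [3.142, -0.0, 2.332]
force: [-0.3, 0.5, -0.7]
width: 52.8
gripper_force: 63.0
pos [ 481.5 -347.3  136.3] rot [ 3.142 -0.     2.332] F [-0.3  0.5 -0.7] w 52.8 t 16.18 units [ 8.43 10.82  0.13] norm 13.7
```

View pics/s6.png

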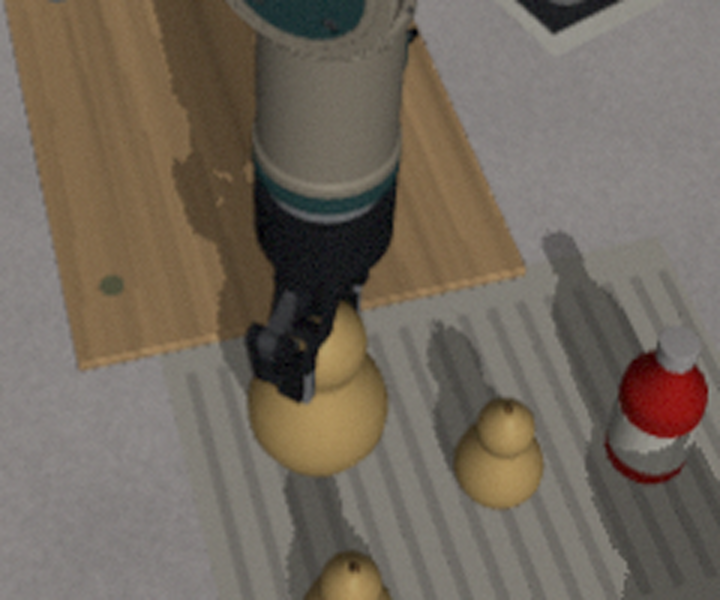

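The gourd is lifted and hangs upright in the fingers; its lower bulb at (317,405) sits higher than where it stood. I'll carry it to the board centre.

```bash
python3 -m crank '[[[0.2,0.26,0,0],[0.47,0.6,0,0],[0.47,0.6,0,0],[0.47,0.6,0,0],[0.47,0.6,0,0],[0.47,0.6,0,0],[0.47,0.6,0,0],[0.47,0.6,0,0],[0.47,0.6,0,0],[0.47,0.6,0,0],[0.47,0.6,0,0],[0.47,0.6,0,0]]]' && python3 -m crank '[[[0.47,0.6,0,0],[0.47,0.6,0,0],[0.47,0.6,0,0],[0.47,0.6,0,0],[0.47,0.6,0,0],[0.47,0.6,0,0],[0.24,0.36,0,0],[0,0,0,0],[0,0,0,0]]]' ;python3 - <<'E'
from h import *
to(532,-8,95)
E
```

```text
clock: 17.23
eef_pos: [512.7, -130.1, 135.8]
tool_rot: [-3.141, -0.001, 2.332]
force: [1.2, 0.9, -1.3]
width: 53.1
gripper_force: 63.1
clock: 17.98
eef_pos: [531.8, -8.2, 136.0]
tool_rot: [-3.141, -0.0, 2.333]
force: [0.2, -0.8, -1.0]
width: 52.7
gripper_force: 63.1
pos [531.8  -8.2 136. ] rot [-3.141 -0.     2.333] F [ 0.2 -0.8 -1. ] w 52.7 t 17.98 units [-0.    0.01  1.64] norm 1.6
```

```bash
python3 -m crank '[[[0,0,0.3,0],[0,0,0.3,0],[0,0,0.3,0],[0,0,0.3,0],[0,0,0.2,0],[0,0,0.1,0],[0,0,0,0],[0,0,0,0]]]' && python3 -m crank '[[[0,0,0.04,0],[0,0,0.04,0],[0,0,0,0],[0,0,0,0]]]'
```

```text
clock: 18.65
eef_pos: [532.1, -8.4, 98.7]
tool_rot: [-3.141, -0.0, 2.332]
force: [0.1, 1.0, -2.1]
width: 53.2
gripper_force: 63.1
clock: 18.98
eef_pos: [532.1, -8.2, 97.0]
tool_rot: [3.141, 0.0, 2.332]
force: [0.4, 0.2, -1.5]
width: 53.5
gripper_force: 63.1
```

```bash
python3 -m crank '[[[0,0,0.04,0],[0,0,0.04,0],[0,0,0,0],[0,0,0,0]]]' && python3 -m crank '[[[0,0,0.04,0],[0,0,0,0],[0,0,0,0]]]'
```

```text
clock: 19.32
eef_pos: [532.2, -8.3, 95.0]
tool_rot: [3.141, 0.0, 2.332]
force: [-1.1, -0.6, 2.5]
width: 53.3
gripper_force: 63.4
clock: 19.57
eef_pos: [532.4, -8.4, 95.0]
tool_rot: [3.141, 0.001, 2.332]
force: [-1.2, 0.6, 10.7]
width: 53.2
gripper_force: 64.1
```

Contact is confirmed. I'll ease off, release and retreat straight up.

```bash
python3 -m crank '[[[0,0,-0.03,0],[0,0,0,0]]]' && python3 -m crank '[[[0,0,0,0],[0,0,0,0],[0,0,0,0],[0,0,0,0],[0,0,0,0],[0,0,0,0],[0,0,0,0],[0,0,0,0]]]' -1 && python3 -m crank '[[[0,0,-0.2,0],[0,0,-0.4,0],[0,0,-0.6,0],[0,0,-0.6,0],[0,0,-0.6,0],[0,0,-0.6,0],[0,0,-0.8,0],[0,0,-0.8,0],[0,0,-0.8,0],[0,0,0,0]]]' && python3 -m crank '[[[0,-1,0,0],[0,-1,0,0],[0,-1,0,0],[0,-1,0,0],[0,-1,0,0],[0.7,-0.7,0,0],[0.7,-0.7,0,0],[0,0,0,0]]]'; python3 look.py 7; python3 - <<'E'
from h import *
import cv2
for n in('top','side'):
    i=ctrl.get_image(n)
    for r in ctrl.place_of(n,'gourd')[:4]: print(n,round(r['confidence'],2),onz(i,r['position'],10).round())
a=cv2.imread('pics/top7.png')[150:350,190:430];b=cv2.imread('pics/side7.png')[130:370,220:430]
cv2.imwrite('pics/c7.png',np.hstack([cv2.resize(a,(450,375)),cv2.resize(b,(328,375))]))
E
```

```text
clock: 19.73
eef_pos: [532.3, -8.4, 95.0]
tool_rot: [3.141, 0.001, 2.332]
force: [-0.8, -0.1, 5.9]
width: 53.3
gripper_force: 63.7
clock: 20.4
eef_pos: [532.0, -8.3, 94.5]
tool_rot: [-3.141, -0.0, 2.332]
force: [-0.5, -0.1, -0.3]
width: 85.5
gripper_force: 0.0
clock: 21.23
eef_pos: [534.5, -8.6, 234.1]
tool_rot: [3.136, 0.005, 2.331]
force: [1.1, 0.1, 0.8]
width: 85.5
gripper_force: 0.0
clock: 21.9
eef_pos: [386.0, -93.2, 229.3]
tool_rot: [-3.139, -0.005, 2.329]
force: [-1.0, 0.5, -0.5]
width: 85.5
gripper_force: 0.0
pos [386.  -93.2 229.3] rot [-3.139 -0.005  2.329] F [-1.   0.5 -0.5] w 85.5 t 21.9 units [1.000e-02 1.455e+01 8.130e+00] norm 16.7
top [627. 151.  10.] fit [628.  145.3] [-0.5 -0.7  0.5  0.7] board [ 85.3 159.4]
side [625. 156.  10.] fit [623.2 142.8] [-1.  -0.5  1.   0.4] board [ 80.8 156.7]
top 0.96 [ 460. -457.   10.]
top 0.87 [ 582. -384.   10.]
top 0.58 [534.  -3.  10.]
side 0.91 [ 590. -396.   10.]
side 0.85 [532. -13.  10.]
side 0.83 [ 460. -462.   10.]
```

View pics/c7.png

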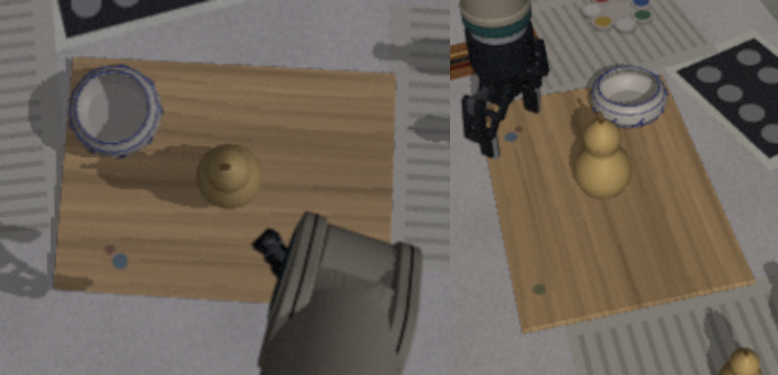

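The gourd stands upright at the board centre (left panel (228,177)), and the bowl sits in the far-left corner at about (115,110), inside both edges. Handing in.

```bash
python3 -m crank '[[[0,0,0,0],[0,0,0,0],[0,0,0,0]]]' | head -1; python3 -c "
from cell import ctrl
print(ctrl.finish_job())"
```

```text
clock: 22.65
the job is handed in; nothing more can be done
None
```

The job is handed in at 22.65 s: by the last pictures the bowl is in the far-left corner, at about x = 83 mm, y = 158 mm in the board frame, and the gourd stands upright within about 6 mm of the board's centre; the robot never went near the tray, palette or bottle, and the verdict was not shown.

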